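# Put the change plate away in the cash drawer with the flat lifter

### The arm

A 7-joint arm with a two-finger parallel gripper is mounted at the origin on the work surface. World frame = base frame: x ahead of the robot, y to its left, z up, the work surface at z = 0. Lengths are in m, angles in rad, forces in N, time in s.
With the tool pointing down it reaches from about 0.425 to 0.925 m from the base axis. Payload 6.8 kg.
Tool frame: the origin (TCP) lies on the centre line of the jaws, within the pads' length; the fingertips stand 14 mm ahead of it and the grasp point (between the pads) lies 5 mm behind it; z points along the fingers, y is the line along which they close (so a half turn about z gives the same grasp; the last joint's range is limited). The gripper opens to 88 mm and grips with 3 to 60 N. Pads are 20 mm wide; open, the fingers measure 115 mm over their backs; the gripper's body (75 mm by 178 mm) begins 61 mm behind the grasp point.
Start: joints at [1.186, 0.477, 0.022, 1.555, -0.011, 1.109, -0.083], TCP at [0.184, -0.649, 0.237] pointing down, gripper open.
Joint ranges: [-2.96, 2.96], [-0.34, 2.1], [-1.41, 1.46], [0.24, 2.44], [-1.37, 4.51], [0.17, 1.92], [-2.96, 2.96]. Speed limits (rad/s): [2.39, 2.39, 3.14, 3.14, 3.14, 3.14, 3.14].

### API

Orientations are given as a rotation vector (axis times angle).
In Python, from workcell import status, snapshot, camera_model, finish_job, find_in, regions_of gives the robot as it stands.
- The arm moves only by the shell command python3 -m handwheel 'ROWS' [OPENING]. ROWS is a JSON object of lists of equal length, an entry for each row: "slide": the shift along the world's x, y, z in units of 12 cm (1.0 is 12 cm), a list of three; "angular": the turn, a rotation vector about the world's x, y, z in units of 90 degrees (1.0 is 90 degrees), a list of three. In form: {"slide": [[x, y, z], ...], "angular": [[wx, wy, wz], ...]}. A call has 1 to 20 rows; each row shifts and turns the commanded pose from where the row before left it; what a row does not reach is not made up. A row lasts 1/8 s, in which the tool goes at most 62.5 mm and 10.7 degrees, less where a joint would pass 70% of its speed; a pose out of reach is approached as far as the arm can. A call with a number of a shift or a turn outside -1 to 1 is refused whole. A call with a gripper value outside its range is refused whole. OPENING is the gripper command: -1 is shut, 1 is fully open, values between are in proportion, set as the call begins (- or left out, the last holds). The fingers move at their own pace and stop on an object; the grip force is fixed at half the most. Time passes only in rows, so rows that do not move let the fingers close. It gives the time, the measured TCP pose, the force, the opening and the grip force at its end, in the units of the state.
- status.read_state(): the state, without advancing time (a new reading comes with each control period).
- snapshot(name): name is "side" or "top"; returns the picture (420x560x3 uint8, blue, green, red); there is no depth.
- camera_model(name): a dict with "fovy" (degrees; the focal length in pixels is half the picture's height over the tangent of half this angle, whatever the lens; pixels are square), "cx", "cy" (the principal point, pixels), "k1" (the pictures are not rectified: a ray, as slopes to the right and down, at radius r is drawn at 1 + k1 r^2 times it, then the intrinsics apply), "R" (3x3) and "t" (3): a world point X has camera coordinates R X + t. Camera axes: x right, y down, z forward; pixel columns grow to the right and rows downward; lengths in m; the calibration is good to about 2 mm. A picture is of the moment at which its call begins. camera_model takes no time and is no camera call.
- finish_job(): hands the job in; it is judged then, once.
Trained networks look in the newest picture that a camera, given by its name, has taken for a name from the list of things; names that differ only in an ending like _2 or _b are one class to them, and where a whole thing is asked for, a point or a joint stands for the part that bears it (a point fixed in the world has none). Each returns a list of dicts, best first, with "p" (0 to 1); they miss things now and then, are a little off and sometimes report something else, mostly with a low value. They report only what shows in the picture. A call takes as long as a camera call. They do not tell look-alikes from the thing itself.
- find_in(name, camera): "centre" ([x, y, z] in m, in world coordinates, good to about 4 mm: the middle of the surface that is visible of it).
- regions_of(name, camera): "region" (420x560 bool, what is visible of it).
The state is a dict: "t": time; "qpos": joint angles; "joint_velocities": joint speeds; "effort": joint torques, N m; "position": TCP position; "ee_rot": TCP orientation; "force": force on the tool from outside, world axes, zero at the start; "wrist_torque": the same for the moment, N m; "grip_width": opening from 0.0 (shut) to 1.0 (fully open); "gripper_force": force on a finger pad.
Only numpy, scipy, OpenCV 4.12 (cv2) and the standard library are available. Lean on these libraries where they do the work, as an engineer would, in place of code of your own. Each camera call takes 0.05 s, during which the arm holds its last target. There are 200 camera calls.

### The job

First pull the cash drawer well out by its handle. Then slide the flat lifter under the change plate that stands below the narrow ledge, lift the plate on the lifter, bring it out and set it down gently, flat and wholly on the black till cover of the open drawer, without the gripper or arm ever touching the polished plate. Leave the drawer open, put the lifter down on the grey counter with its blade lying flat, and leave the bottle and the mug where they are.

Things in the scene. Friction and masses are not known exactly. Their poses are not given: they have to be found in the camera images.
- drawer (a joint): Cash drawer (grey steel shell 360 deep x 300 wide x 100 mm high, fixed to the counter, on the right). Value in m: 0 = shut, 0.17 = out to the stop; starts within 0.02 of shut. It slides along its own -x (towards the robot side), resists with about 3 N and stays where it is left.
- drawer_handle (a point): Middle of the drawer's straight steel bar handle: the bar is 12 mm thick, runs 120 mm along this point's y, 64 mm above the counter, its centre line 45 mm in front of (-x) the drawer's front panel. It moves with the drawer; x points into the cabinet, the drawer pulls along -x.
- cover_front (a point): Middle of the upper front edge of the drawer's front panel, 78 mm above the counter; moves with the drawer. The till cover, a flat black lid 272 mm wide, is level with this edge and runs from it backwards (+x) 316 mm; y is along the front. The handle bar is 8 mm lower than the cover at its highest.
- till_front (a point): Middle of the upper front edge of the cash drawer's fixed shell, 100 mm above the counter, axes as the drawer. Only the part of the till cover in front (-x) of this point is uncovered. With the drawer shut, cover_front is 16 mm in front of it.
- ledge_edge (a point): Middle of the lower front edge (robot side) of a narrow raised light-wood ledge fixed to the counter on the left: 165 mm up; beam 45 mm deep along +x, 40 high, 270 long along y, on two end panels 14 mm thick. An upright gripper runs into it when the lifter goes under the plate; one leaning back to the robot by 22 to 40 deg passes.
- plate_mid (a point): Centre of the aluminium change plate, 6.5 mm above its foot. 100 (x) x 120 (y) x 13 mm high, 0.2 to 0.4 kg: a slab 8 mm thick on two rubber runners 5 mm high along its x, leaving a slot 5 mm high, 94 mm wide under it, open at the front (-x, robot side) and back. It stands on the counter with its front edge about 35 mm behind the ledge's front edge.
- lifter_grip (a point): Grasp point on the lifter's black handle (22 mm wide along y, 20 thick, 80 long, 30 of it above this point). Steel blade, flat on the counter: 80 (x) x 70 (y) x 2.5 mm. The handle rises from the blade's rear end backwards (-x) at 60 deg. Blade flat, this point is 97 mm above the blade's underside, 95 mm behind its centre; z is square to the blade. 0.16 kg.
- lifter_tip (a point): Middle of the blade's front edge, on its underside, 135 mm ahead (+x) of lifter_grip and 97 mm below it; axes as lifter_grip.
- bottle: Bystander: white bottle 60 mm across, 170 mm high, origin at its underside, stands on the counter between the two work places.
- mug: Bystander: white mug 76 mm across, 90 mm high, origin at its underside, stands on the counter between the two work places.
Not all that is in view belongs to the job. What is shaped like the part that bears lifter_grip but blue or orange is not meant. There is more than one size of the part that bears plate_mid; the job needs the larger.

How it is judged:
On the way, in this order (a step that is already met when the one before it is completed fails the run):
1. the drawer is pulled out by at least 110 mm (value of joint drawer above 0.11 m), for 0.2 s.
2. the plate is lifted at least 12 mm off the counter, carried by the lifter alone (height (world z) of plate_mid above 0.0185 m and contact force between plate and lifter above 0.8 N and angle between plate_mid's own z axis and vertical below 0.5 rad and contact force between plate and ledge below 0.2 N), for 0.3 s.
At the end, for the whole second after the job is handed in: Drawer out over 100 mm; plate upright and flat within 3 deg, at rest on the till cover, centre 45 mm or more behind its front edge, 40 mm or more before the shell, within 85 mm of its middle; lifter clear of it, at rest on the counter, blade flat within 4.5 deg, tip below 8 mm (value of joint drawer above 0.1 m and x of plate_mid in the frame of cover_front above 0.045 m and x of plate_mid in the frame of till_front below -0.04 m and y of plate_mid in the frame of cover_front between -0.085 and 0.085 m and z of plate_mid in the frame of cover_front between 0.003 and 0.0095 m and angle between plate_mid's own z axis and vertical below 0.05 rad and linear speed of each of plate, lifter below 0.02 m/s and contact force between plate and lifter below 0.1 N and height (world z) of lifter_tip below 0.008 m and angle between lifter_grip's own z axis and vertical below 0.08 rad); the robot touches nothing.
It fails at once if the gripper or the arm touches the plate (contact force between any of the fingers, the arm and plate above 0.5 N).
It fails at once if the plate is dropped or banged onto the cash drawer (over 40 N) (contact force between plate and till above 40 N).
It fails at once if the bottle or the mug is moved by more than 25 mm (distance of any of bottle, mug from where it was at the start of the episode above 0.025 m).
It also fails if it takes over 72 s, if anything falls off the work surface, if the arm or the gripper's body presses on something with over 40 N, if the wrist force passes 120 N, or if a joint passes its speed limit or range.

## Working session

There is one attempt and no reset: what is moved stays moved. The work goes in short steps, Python scripts to look and compute and a shell command to move; the robot and the scene stay as the last step left them, time stands still between calls to the robot, and variables do not carry over. Pictures are saved under pics/ and viewed, at most 10 in all, crops included, and the job is handed in when it is done.

```bash
mkdir -p pics; ls; python3 - <<'E'
from workcell import *
import cv2, numpy as np
ims=[]
for c in ("side","top"):
    im=snapshot(c); cv2.imwrite(f"pics/{c}0.png",im)
    m=camera_model(c); print(c,m["fovy"],m["k1"],(-np.array(m["R"]).T@np.array(m["t"])).round(3))
    for n in ("drawer","drawer_handle","plate_mid","lifter_grip","bottle","mug"):
        try: print(n,[(np.round(d["centre"],3).tolist(),round(d["p"],2)) for d in find_in(n,c)])
        except Exception as e: print(n,e)
s=status.read_state(); print(s["t"],s["position"],s["ee_rot"])
E
```

```text
pics
side 56.46575314555328 -0.09690946946885719 [0.146 0.655 0.929]
drawer [([0.571, -0.255, 0.067], 0.61)]
drawer_handle []
plate_mid [([0.699, 0.482, 0.011], 0.91), ([0.651, 0.339, 0.01], 0.79)]
lifter_grip [([0.527, 0.028, 0.004], 0.92), ([0.193, 0.346, 0.005], 0.86), ([0.824, 0.137, 0.006], 0.85)]
bottle [([0.767, 0.002, 0.092], 0.6)]
mug [([0.688, 0.019, 0.058], 0.87)]
top 45.77511970080802 -0.16529307183883143 [0.394 0.076 1.264]
drawer [([0.558, -0.262, 0.077], 0.69)]
drawer_handle [([0.559, -0.267, 0.083], 0.7)]
plate_mid [([0.698, 0.484, 0.008], 0.98), ([0.661, 0.323, 0.014], 0.71)]
lifter_grip [([0.195, 0.344, 0.0], 0.76), ([0.832, 0.142, 0.006], 0.7), ([0.529, 0.021, -0.002], 0.56), ([0.769, -0.005, 0.116], 0.52)]
bottle [([0.768, -0.003, 0.112], 0.82)]
mug [([0.698, 0.009, 0.032], 0.74)]
0.7 [ 0.18446305 -0.64930458  0.23666962] [3.11156115e+00 4.33335666e-01 9.23067238e-06]
```

View pics/side0.png

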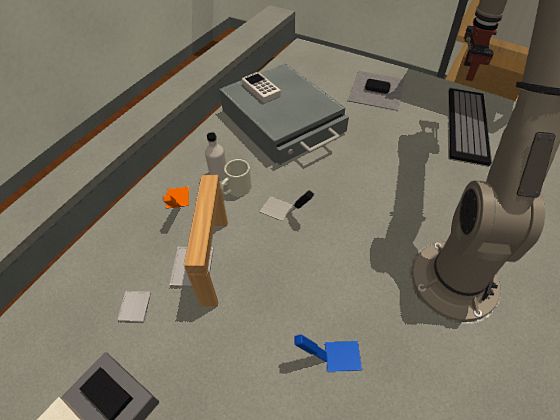

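View pics/top0.png

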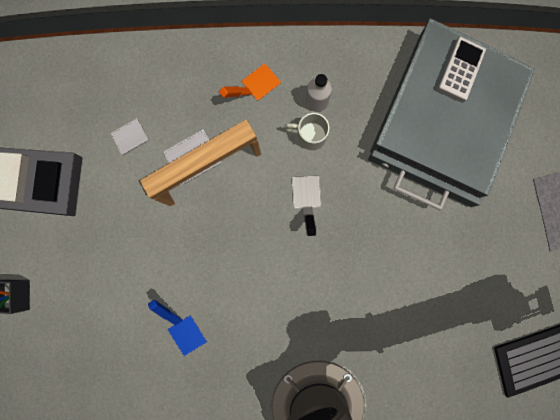

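```bash
cat > h.py <<'E'
from workcell import *
import cv2, numpy as np
def proj(c,X):
    m=camera_model(c); X=np.atleast_2d(X); p=X@np.array(m["R"]).T+np.array(m["t"])
    s=p[:,:2]/p[:,2:]; s=s*(1+m["k1"]*(s**2).sum(1,keepdims=True))
    f=210/np.tan(np.radians(m["fovy"])/2); return s*f+[m["cx"],m["cy"]]
def ray(c,uv):
    m=camera_model(c); f=210/np.tan(np.radians(m["fovy"])/2)
    d=(np.atleast_2d(uv)-[m["cx"],m["cy"]])/f; s=d.copy()
    for _ in range(30): s=d/(1+m["k1"]*(s**2).sum(1,keepdims=True))
    R=np.array(m["R"]); D=np.c_[s,np.ones(len(s))]@R; return -R.T@np.array(m["t"]),D
def world(c,uv,z):
    o,D=ray(c,uv); return o+D*((z-o[2])/D[:,2:])
def patch(c,im,x0,y0,z,w=400,h=300,s=1.5):
    # x up, y left, centre x0,y0, s px per mm
    v,u=np.mgrid[0:h,0:w]; X=np.c_[(x0-(v-h/2)/s/1000).ravel(),(y0-(u-w/2)/s/1000).ravel(),np.full(w*h,z)]
    p=proj(c,X).astype(np.float32); return cv2.remap(im,p[:,0].reshape(h,w),p[:,1].reshape(h,w),cv2.INTER_LINEAR)
def rect(c,mask,z):
    v,u=np.nonzero(mask); W=world(c,np.c_[u,v],z)[:,:2]; r=cv2.minAreaRect((W*1000).astype(np.float32)); return r
E
python3 - <<'E'
from h import *
T=snapshot("top"); S=snapshot("side")
P=[patch("top",T,.65,.33,.013),patch("side",S,.65,.33,.013),patch("top",T,.56,-.26,.064),patch("top",T,.50,.02,0.0025,s=2)]
cv2.imwrite("pics/comp.png",np.vstack([np.hstack(P[:2]),np.hstack(P[2:])]))
hsv=cv2.cvtColor(T,cv2.COLOR_BGR2HSV)
w=cv2.inRange(hsv,(8,90,120),(22,255,255)); w[:110]=0; w[215:]=0; w[:,:135]=0; w[:,275:]=0
print("ledge@.205",rect("top",w,.205), (w>0).sum())
for c in ("top","side"):
  for n in ("drawer","plate_mid","lifter_grip"):
    for d in regions_of(n,c):
        v,u=np.nonzero(d["region"]); 
        if len(u): print(c,n,round(d["p"],2),u.mean().round(),v.mean().round(),len(u),rect(c,d["region"],{"drawer":.07,"plate_mid":.013,"lifter_grip":.0025}[n]))
E
```

```text
ledge@.205 ((593.0716552734375, 262.5897521972656), (54.433868408203125, 269.8135986328125), 29.011449813842773) 2517
top drawer 0.91 424.0 180.0 2320 ((549.1486206054688, -263.5908203125), (301.0421447753906, 80.77489471435547), 64.31288146972656)
top plate_mid 0.84 188.0 148.0 681 ((637.101806640625, 313.47808837890625), (101.81964111328125, 120.76679229736328), 28.525806427001953)
top plate_mid 0.61 129.0 136.0 764 ((696.0103149414062, 480.75726318359375), (68.82008361816406, 83.55943298339844), 28.505474090576172)
top plate_mid 0.18 199.0 161.0 3230 ((615.6162109375, 287.98974609375), (102.97665405273438, 318.91552734375), 29.828115463256836)
top lifter_grip 0.83 180.0 328.0 1220 ((214.89816284179688, 354.8539123535156), (171.30328369140625, 74.39868927001953), 38.12116241455078)
top lifter_grip 0.79 307.0 199.0 1111 ((508.08612060546875, 20.68563461303711), (152.08839416503906, 69.82230377197266), 2.400759220123291)
top lifter_grip 0.7 253.0 84.0 1105 ((821.4524536132812, 165.07383728027344), (80.31543731689453, 156.42181396484375), 27.81098175048828)
side drawer 0.91 311.0 139.0 1508 ((559.4766235351562, -248.8921356201172), (321.2784118652344, 93.58379364013672), 64.70022583007812)
side plate_mid 0.91 180.0 269.0 558 ((638.7153930664062, 320.247802734375), (103.39542388916016, 122.13838958740234), 27.299575805664062)
side plate_mid 0.61 134.0 306.0 792 ((693.9274291992188, 485.54229736328125), (70.42559814453125, 83.3005142211914), 27.32170295715332)
side lifter_grip 0.92 333.0 353.0 1367 ((216.81765747070312, 346.1542663574219), (158.96046447753906, 78.57559967041016), 22.518260955810547)
side lifter_grip 0.89 283.0 206.0 688 ((533.84033203125, -13.729354858398438), (169.41395568847656, 96.51074981689453), 72.78657531738281)
side lifter_grip 0.57 177.0 197.0 415 ((840.6431884765625, 138.63270568847656), (73.28520202636719, 79.57717895507812), 38.70713424682617)
```

View pics/comp.png

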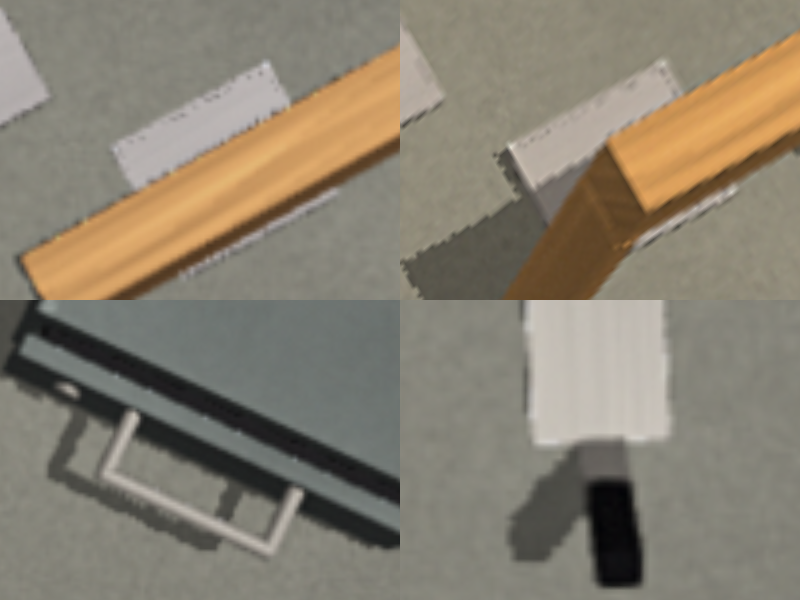

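The top and side views agree. The larger plate is under the ledge, centred near (0.638, 0.314) with yaw 28°. The black-handled lifter has its blade at about (0.545, 0.021), yaw 2.4°. The drawer bar is centred near (0.521, -0.251), yaw about -25°. I'll go to the drawer handle first.

```bash
python3 -m handwheel '{"slide":[[0.234,0.276,0],[0.234,0.276,0],[0.234,0.276,0],[0.234,0.276,0],[0.234,0.276,0],[0.234,0.276,0],[0.234,0.276,0],[0.234,0.276,0],[0.234,0.276,0],[0.234,0.276,0],[0.234,0.276,0],[0.234,0.276,0],[0,0,0]],"angular":[[0,0,0.045],[0,0,0.045],[0,0,0.045],[0,0,0.045],[0,0,0.045],[0,0,0.045],[0,0,0.045],[0,0,0.045],[0,0,0.045],[0,0,0.045],[0,0,0.045],[0,0,0.045],[0,0,0]]}' -0.09
python3 - <<'E'
from h import *
s=status.read_state(); print(s["t"],s["qpos"],s["position"],s["ee_rot"],s["grip_width"])
# check of lifter handle: predicted handle top/grip pixels vs region (top)
y=np.radians(2.4);g=np.array([.545-.095*np.cos(y),.021-.095*np.sin(y),.097])
print("grip px",proj("top",g),proj("side",g),"end",proj("top",g+[-.015,0,.026]),proj("side",g+[-.015,0,.026]))
E
```

```text
t: 2.72
position: [0.5239, -0.248, 0.2369]
ee_rot: [-2.651, -1.684, -0.004]
force: [0.2, 0.0, 0.5]
grip_width: 0.458
gripper_force: 0.0
2.725 [ 0.60918157  0.34315876 -0.34365004  1.7708725   0.12886679  1.04863475
 -0.21916841] [ 0.52387471 -0.24799669  0.23692682] [-2.65139749 -1.68433051 -0.00356451] 0.457788905309899
grip px [[310.21868995 226.30361976]] [[305.32895879 197.7383983 ]] end [[310.88884677 232.28426534]] [[310.52352826 193.62457548]]
```

```bash
python3 -m handwheel '{"slide":[[-0.005,-0.005,-0.297],[-0.005,-0.005,-0.297],[-0.005,-0.005,-0.297],[-0.005,-0.005,-0.297],[-0.005,-0.005,-0.297],[0,0,0]],"angular":[[0,0,0],[0,0,0],[0,0,0],[0,0,0],[0,0,0],[0,0,0]]}' -
python3 -m handwheel '{"slide":[[0,0,0],[0,0,0],[0,0,0],[0,0,0]],"angular":[[0,0,0],[0,0,0],[0,0,0],[0,0,0]]}' -1
```

```text
t: 3.48
position: [0.5158, -0.2553, 0.0562]
ee_rot: [-2.656, -1.671, 0.006]
force: [-0.3, 0.4, -0.3]
grip_width: 0.452
gripper_force: 0.0
t: 3.98
position: [0.5185, -0.255, 0.0595]
ee_rot: [2.657, 1.675, 0.0]
force: [-3.0, 0.1, 5.8]
grip_width: 0.128
gripper_force: 30.0
```

```bash
python3 -m handwheel '{"slide":[[-0.132,0.062,0],[-0.132,0.062,0],[-0.132,0.062,0],[-0.132,0.062,0],[-0.132,0.062,0],[-0.132,0.062,0],[-0.132,0.062,0],[-0.132,0.062,0],[0,0,0],[0,0,0]],"angular":[[0,0,0],[0,0,0],[0,0,0],[0,0,0],[0,0,0],[0,0,0],[0,0,0],[0,0,0],[0,0,0],[0,0,0]]}' -
python3 -c "
from h import *
s=status.read_state(); print(s['qpos'],s['position'],s['ee_rot'])"
```

```text
t: 5.22
position: [0.3916, -0.1958, 0.0594]
ee_rot: [2.657, 1.675, -0.001]
force: [-3.6, -1.1, 10.4]
grip_width: 0.127
gripper_force: 30.0
[ 0.58818714  0.39204236 -0.31379422  2.22916049  0.23000447  0.54914794
 -0.3460794 ] [ 0.39160625 -0.19578017  0.05940329] [ 2.65672178e+00  1.67483980e+00 -8.50340327e-04]
```

```bash
python3 -m handwheel '{"slide":[[0,0,0],[0,0,0]],"angular":[[0,0,0],[0,0,0]]}' -0.09
python3 -m handwheel '{"slide":[[0,0,0.3],[0,0,0.4],[0,0,0.4],[0,0,0.4],[0,0,0]],"angular":[[0,0,0],[0,0,0],[0,0,0],[0,0,0],[0,0,0]]}' -
cat > k.py <<'E'
import numpy as np
from scipy.optimize import least_squares
from scipy.spatial.transform import Rotation as Ro
lo=np.array([-2.96,-.34,-1.41,.24,-1.37,.17,-2.96]);hi=np.array([2.96,2.1,1.46,2.44,4.51,1.92,2.96])
def fk(q,p,R7=None):
    az,z0,L1,L2,Lt,a7=p[:6]; R=Ro.from_euler('z',az+q[0])*Ro.from_euler('y',q[1]); e=np.array([0,0,z0])+R.apply([0,0,L1])
    R=R*Ro.from_euler('z',q[2])*Ro.from_euler('y',q[3]); w=e+R.apply([0,0,L2])
    R=R*Ro.from_euler('z',q[4])*Ro.from_euler('y',q[5])*Ro.from_euler('z',q[6]+a7); return w+R.apply([0,0,Lt]),R
D=[([1.186,.477,.022,1.555,-.011,1.109,-.083],[0.18446305,-0.64930458,0.23666962],[3.11156115,.433335666,0]),
([ 0.60918157,0.34315876,-0.34365004,1.7708725,0.12886679,1.04863475,-0.21916841],[ 0.52387471,-0.24799669,0.23692682],[-2.65139749,-1.68433051,-0.00356451]),
([ 0.58818714,0.39204236,-0.31379422,2.22916049,0.23000447,0.54914794,-0.3460794 ],[ 0.39160625,-0.19578017,0.05940329],[ 2.65672178,1.67483980,-8.50340327e-04])]
def res(p):
    r=[]
    for q,x,o in D:
        a,R=fk(np.array(q),p); r+=list((a-x)*10)+list((R.inv()*Ro.from_rotvec(o)).as_rotvec())
    return np.array(r)
def fit():
    best=None
    for az in np.arange(-3,3.2,.8):
        for a7 in np.arange(-3,3.2,1.):
            s=least_squares(res,[az,.33,.5,.5,.3,a7])
            if best is None or s.cost<best.cost: best=s
    return best
P=None
def ik(x,R,q0,n=30):
    rng=np.random.default_rng(0);best=None
    for i in range(n):
        s=np.clip(q0+(rng.normal(0,.4,7) if i else 0),lo+.01,hi-.01)
        f=lambda q:np.r_[(fk(q,P)[0]-x)*10,(fk(q,P)[1].inv()*R).as_rotvec()*2,.003*(q-q0)]
        r=least_squares(f,s,bounds=(lo,hi))
        if best is None or r.cost<best.cost: best=r
    a,Rr=fk(best.x,P); return best.x,np.linalg.norm(a-x),np.degrees((Rr.inv()*R).magnitude())
def toolR(yaw,lean,flip=1):
    # yaw, lean in deg: tool z=(sin lean) ahead of lifter x, down; y along flip*lifter y
    y,l=np.radians([yaw,lean]); X=np.array([np.cos(y),np.sin(y),0]);Z=np.sin(l)*X-np.cos(l)*np.array([0,0,1])
    Y=flip*np.array([-np.sin(y),np.cos(y),0]); return Ro.from_matrix(np.c_[np.cross(Y,Z),Y,Z])
b=fit(); P=b.x
E
python3 - <<'E'
from k import *; import k
print(P.round(4),b.cost)
q0=np.array(D[1][0])
for name,(x,y,z,yaw) in dict(pick=(.450,.017,.097,2.4),ins=(.541,.262,.097,28),pre=(.455,.216,.097,28)).items():
  for lean in (0,12,24,30,35):
    for fl in (1,-1):
      R=toolR(yaw,lean,fl); q,e,a=ik(np.array([x,y,z])+R.apply([0,0,.005]),R,q0,8); print(name,lean,fl,q.round(2),(e*1e3).round(1),a.round(1))
E
```

```text
t: 5.48
position: [0.392, -0.1954, 0.0586]
ee_rot: [2.657, 1.675, 0.001]
force: [-0.6, -0.9, -0.0]
grip_width: 0.319
gripper_force: 0.0
t: 6.1
position: [0.3939, -0.1961, 0.2419]
ee_rot: [2.652, 1.672, 0.006]
force: [0.3, -0.4, -0.6]
grip_width: 0.457
gripper_force: 0.0
[ 1.2102 94.2233 -2.1245  0.5108 91.7895 -2.0499] 15.174159306831623
pick 0 1 [ 1.94  0.38  0.02  2.   -0.01  0.76 -1.1 ] 0.0 0.0
pick 0 -1 [ 0.88  0.22 -0.85  1.99  0.19  1.02  0.01] 0.0 0.0
pick 12 1 [ 1.97 -0.25  0.02  2.44  0.01  0.97 -1.08] 0.2 11.1
pick 12 -1 [-1.13  0.51  0.1   2.44 -0.27  0.18 -0.71] 0.2 11.1
pick 24 1 [ 1.97 -0.25  0.02  2.44  0.    0.97 -1.09] 0.5 23.1
pick 24 -1 [-1.16  0.51  0.02  2.44 -0.05  0.17 -1.02] 0.5 23.1
pick 30 1 [ 1.97 -0.25  0.01  2.44  0.    0.97 -1.09] 0.6 29.1
pick 30 -1 [-1.18  0.51 -0.05  2.44  0.14  0.17 -1.28] 0.6 29.1
pick 35 1 [ 1.97 -0.25  0.01  2.44  0.    0.97 -1.09] 0.7 34.1
pick 35 -1 [-1.14  0.51  0.09  2.44 -0.26  0.18 -0.73] 0.7 34.1
ins 0 1 [ 2.26  0.43 -0.11  2.07  0.07  0.64 -1.41] 0.0 0.0
ins 0 -1 [-0.15 -0.05 -0.64  2.06 -0.03  1.13 -1.14] 0.0 0.0
ins 12 1
[... 412 characters left out ...]
  0.47] 0.7 34.0
ins 35 -1 [-0.73  0.51 -0.04  2.44  0.12  0.17 -1.25] 0.7 34.0
pre 0 1 [ 2.24  0.4  -0.08  2.02  0.05  0.72 -1.38] 0.0 0.0
pre 0 -1 [ 0.75  0.1  -0.98  1.98  0.09  1.11 -0.63] 0.0 0.1
pre 12 1 [-0.99  0.46 -0.86  2.44  0.78  0.52  0.27] 0.2 11.1
pre 12 -1 [-0.72  0.51  0.01  2.44 -0.02  0.17 -1.07] 0.2 11.1
pre 24 1 [-1.02  0.44 -1.01  2.44  0.74  0.59  0.13] 0.5 23.1
pre 24 -1 [-0.73  0.51 -0.04  2.44  0.1   0.17 -1.24] 0.5 23.1
pre 30 1 [-1.    0.45 -0.94  2.44  0.76  0.55  0.19] 0.6 29.1
pre 30 -1 [-0.74  0.51 -0.07  2.44  0.2   0.18 -1.37] 0.6 29.1
pre 35 1 [-1.01  0.44 -0.99  2.44  0.75  0.57  0.15] 0.7 34.1
pre 35 -1 [-0.73  0.51 -0.04  2.44  0.12  0.17 -1.26] 0.7 34.1
```

```bash
python3 -m handwheel '{"slide":[[0.049,0.137,0.012],[0.049,0.137,0.012],[0.049,0.137,0.012],[0.049,0.137,0.012],[0.049,0.137,0.012],[0.049,0.137,0.012],[0.049,0.137,0.012],[0.049,0.137,0.012],[0.049,0.137,0.012],[0.049,0.137,0.012],[0.049,0.137,0.012],[0.049,0.137,0.012],[0.049,0.137,0.012],[0,0,0],[0,0,0],[0,0,0]],"angular":[[0,0,0.101],[0,0,0.101],[0,0,0.101],[0,0,0.101],[0,0,0.101],[0,0,0.101],[0,0,0.101],[0,0,0.101],[0,0,0.101],[0,0,0.101],[0,0,0.101],[0,0,0.101],[0,0,0.101],[0.003,-0.08,0],[0.003,-0.08,0],[0,0,0]]}' 0.3
cat > fitk.py <<'E'
from workcell import status
s=status.read_state(); print(repr((s["qpos"].round(5).tolist() if hasattr(s["qpos"],"round") else s["qpos"],list(s["position"]),list(s["ee_rot"]))))
import re
t=open('k.py').read()
q=repr((list(map(float,s["qpos"])),list(map(float,s["position"])),list(map(float,s["ee_rot"]))))
t=t.replace("]),\n([ 0.609","]),\n"+q+",\n([ 0.609",1)
if "sg=" not in t:
    t=t.replace("def fk(q,p,R7=None):","sg=np.ones(7)\ndef fk(q,p,R7=None):\n    q=np.asarray(q)*sg")
    t=t.replace("b=fit(); P=b.x","""import itertools
bb=None
for c in itertools.product((1,-1),repeat=4):
    sg[[0,2,4,6]]=c; s_=fit()
    if bb is None or s_.cost<bb[0].cost: bb=(s_,sg.copy())
b,sg[:]=bb; P=b.x""").replace("np.arange(-3,3.2,.8)","np.arange(-3,3,1.5)").replace("np.arange(-3,3.2,1.)","np.arange(-3,3,1.5)")
open('k.py','w').write(t)
E
python3 fitk.py; python3 -c "
import k; print(k.P.round(4),k.sg,k.b.cost,k.res(k.P).round(3))"
```

```text
t: 8.1
position: [0.4657, 0.0177, 0.2557]
ee_rot: [-0.066, 2.893, 0.003]
force: [0.2, -0.1, 0.0]
grip_width: 0.651
gripper_force: 0.0
([0.57817, 0.02493, -0.76972, 2.13737, 0.08317, 0.74285, 1.3728], [np.float64(0.4656740174510766), np.float64(0.01771747828774651), np.float64(0.2556825656420317)], [np.float64(-0.0660550394340568), np.float64(2.8927655701282524), np.float64(0.002699212262339117)])
[-0.1046  0.2349  0.5687  0.4585  0.3047  1.4672] [-1.  1. -1.  1. -1.  1. -1.] 0.016631530587008052 [-0.084  0.008 -0.053  0.001  0.    -0.     0.005  0.053 -0.006 -0.026
 -0.002  0.002 -0.015 -0.032  0.006  0.     0.    -0.001  0.099  0.076
  0.053 -0.     0.    -0.001]
```

```bash
cat > t1.py <<'E'
from k import *; import k
from workcell import status
q0=np.array(status.read_state()["qpos"])
cf=np.array([.3937+.045*.905,-.196-.045*.425,.078]); X=np.array([.905,-.425,0]);Y=np.array([.425,.905,0])
L=dict(pick=(.450,.017,.097,2.4),pick5=(.50,.019,.097,2.4),ins=(.541,.262,.097,28),pre=(.455,.216,.097,28))
for dy in (-25,-60,-90,-115):
    c=cf+.078*X+.02*Y; y=np.radians(dy); g=c-.11*np.array([np.cos(y),np.sin(y),0]); L[f'place{dy}']=(g[0],g[1],.175,dy)
for name,(x,y,z,yaw) in L.items():
  for lean in (12,24,28,33):
      R=toolR(yaw,lean,1); q,e,a=ik(np.array([x,y,z])+R.apply([0,0,.005]),R,q0,4); print(name,lean,q.round(2),(e*1e3).round(1),a.round(1))
E
python3 t1.py
```

```text
pick 12 [ 0.26  0.3  -0.48  2.33  0.41  0.36  1.06] 0.0 0.0
pick 24 [ 0.34  0.28 -0.56  2.44  1.16  0.17  0.31] 3.7 1.6
pick 28 [ 0.36  0.28 -0.58  2.44  1.3   0.17  0.18] 10.0 4.4
pick 33 [ 0.37  0.29 -0.6   2.44  1.47  0.17  0.01] 17.9 7.8
pick5 12 [ 0.23  0.36 -0.46  2.23  0.42  0.41  1.06] 0.0 0.0
pick5 24 [ 0.27  0.33 -0.49  2.36  1.23  0.17  0.26] 0.0 0.0
pick5 28 [ 0.74  0.55 -1.13  2.41  1.71  0.52 -0.17] 0.0 0.0
pick5 33 [ 0.82  0.69 -1.31  2.44  1.83  0.71 -0.25] 3.8 1.6
ins 12 [-0.14  0.51 -0.54  2.    0.51  0.53  1.04] 0.0 0.0
ins 24 [-0.37  0.42 -0.22  2.15  0.43  0.17  1.1 ] 0.0 0.0
ins 28 [-0.19  0.44 -0.44  2.2   1.32  0.17  0.24] 0.0 0.0
ins 33 [ 0.31  0.74 -1.18  2.25  1.81  0.65 -0.1 ] 0.0 0.0
pre 12 [-0.08  0.38 -0.57  2.22  0.51  0.43  1.02] 0.0 0.0
pre 24 [-0.09  0.34 -0.54  2.36  1.21  0.17  0.33] 0.0 0.0
pre 28 [ 0.38  0.59 -1.19  2.4   1.7   0.55 -0.1 ] 0.0 0.0
pre 33 [ 0.45  0.74 -1.36  2.44  1.84  0.74 -0.19] 2.7 1.2
place-25 12 [ 0.79  0.15 -0.52  2.25  0.16  0.56  1.28] 0.0 0.0
place-25 24 [ 0.78  0.08 -0.5   2.38  0.2   0.28  1.25] 0.0 0.0
place-25 28 [ 
[... 185 characters left out ...]
0 24 [ 0.33  0.19 -0.4   2.25  0.78  0.63 -0.16] 0.0 0.0
place-60 28 [ 0.31  0.19 -0.43  2.28  0.93  0.64 -0.33] 0.0 0.0
place-60 33 [ 0.31  0.2  -0.49  2.32  1.11  0.68 -0.54] 0.0 0.0
place-90 12 [ 0.21  0.32 -0.25  1.99  0.38  0.86 -0.28] 0.0 0.0
place-90 24 [ 0.08  0.34 -0.24  2.02  0.64  0.92 -0.57] 0.0 0.0
place-90 28 [ 0.05  0.36 -0.24  2.02  0.72  0.95 -0.66] 0.0 0.0
place-90 33 [ 0.01  0.38 -0.24  2.03  0.82  1.   -0.77] 0.0 0.0
place-115 12 [ 0.11  0.42 -0.11  1.82  0.29  0.99 -0.61] 0.0 0.0
place-115 24 [-0.02  0.47 -0.07  1.79  0.47  1.11 -0.78] 0.0 0.0
place-115 28 [-0.06  0.49 -0.06  1.78  0.51  1.15 -0.83] 0.0 0.0
place-115 33 [-0.11  0.52 -0.04  1.77  0.57  1.2  -0.88] 0.0 0.0
```

```bash
python3 -m handwheel '{"slide":[[-0.02,-0.001,-0.227],[-0.02,-0.001,-0.227],[-0.02,-0.001,-0.227],[-0.02,-0.001,-0.227],[-0.02,-0.001,-0.227],[-0.02,-0.001,-0.227],[0,0,0],[0,0,0]],"angular":[[0,0,0.004],[0,0,0.004],[0,0,0.004],[0,0,0],[0,0,0],[0,0,0],[0,0,0],[0,0,0]]}' -
python3 fitk.py; python3 - <<'E'
from h import *
T=snapshot("top"); S=snapshot("side")
cv2.imwrite("pics/pick.png",np.hstack([cv2.resize(T[150:270,250:400],None,fx=2.6,fy=2.6),cv2.resize(S[150:270,220:370],None,fx=2.6,fy=2.6)]))
E
```

```text
t: 9.1
position: [0.4547, 0.018, 0.0941]
ee_rot: [-0.094, 2.889, 0.009]
force: [-0.1, 0.7, 0.9]
grip_width: 0.652
gripper_force: 0.0
([0.33293, 0.29505, -0.59681, 2.3342, 0.60034, 0.36901, 0.87046], [np.float64(0.45472778229295713), np.float64(0.018017310497782157), np.float64(0.09413403959058395)], [np.float64(-0.09377380471883766), np.float64(2.8888633954663097), np.float64(0.008985421918933865)])
```

View pics/pick.png

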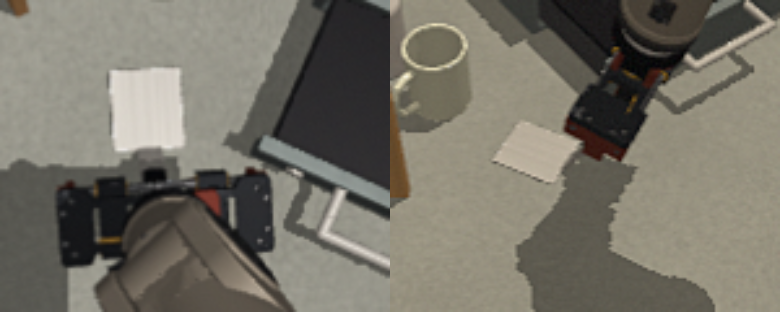

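The gripper stands astride the lifter's black handle (about (155,175) in the left crop), and the drawer is well open at right. I'll close on it.

```bash
python3 -m handwheel '{"slide":[[0,0,0],[0,0,0],[0,0,0],[0,0,0],[0,0,0]],"angular":[[0,0,0],[0,0,0],[0,0,0],[0,0,0],[0,0,0]]}' -1
python3 - <<'E'
from h import *
from k import *
s=status.read_state(); R=Ro.from_rotvec(s["ee_rot"]); print(np.array(s["position"]),R.as_matrix().round(4),s["wrist_torque"])
T=snapshot("top")
m=cv2.inRange(cv2.cvtColor(T,cv2.COLOR_BGR2HSV),(0,0,185),(180,60,255)); m[:170]=0;m[215:]=0;m[:,:285]=0;m[:,330:]=0
n,l,st,c=cv2.connectedComponentsWithStats(m); i=1+np.argmax(st[1:,4]); print(rect("top",l==i,.0025))
E
```

```text
t: 9.82
position: [0.4538, 0.0176, 0.0938]
ee_rot: [-0.093, 2.889, 0.009]
force: [0.2, 0.0, 1.0]
grip_width: 0.25
gripper_force: 30.0
[0.45379245 0.01760407 0.09377857] [[-0.9665 -0.0644  0.2485]
 [-0.0629  0.9979  0.014 ]
 [-0.2489 -0.0021 -0.9685]] [-0.01836713  0.033771    0.01542554]
((544.0657348632812, 22.430572509765625), (78.48851013183594, 69.2780532836914), 3.0807974338531494)
```

```bash
python3 -m handwheel '{"slide":[[0,0,0.2],[0,0,0.2],[0.012,0.213,0],[0.012,0.213,0],[0.012,0.213,0],[0.012,0.213,0],[0.012,0.213,0],[0.012,0.213,0],[0.012,0.213,0],[0.012,0.213,0],[0,0,-0.15],[0,0,-0.15],[0,0,0]],"angular":[[0,0,0],[0,0,0],[0,0,0.034],[0,0,0.034],[0,0,0.034],[0,0,0.034],[0,0,0.034],[0,0,0.034],[0,0,0.034],[0,0,0.034],[0,0,0],[0,0,0],[0,0,0]]}' -
cat > see.py <<'E'
from h import *
from k import Ro
import sys
s=status.read_state(); p=np.array(s["position"]); M=Ro.from_rotvec(s["ee_rot"]).as_matrix()
yaw=np.degrees(np.arctan2(-M[0,1],M[1,1])); print("t",round(s["t"],2),"tcp",p.round(4),"yaw",yaw.round(2),"ytilt",np.degrees(M[2,1]).round(2),"lean",np.degrees(np.arctan2(np.hypot(M[0,2],M[1,2]),-M[2,2])).round(2),"F",np.round(s["force"],1))
E
python3 see.py; python3 - <<'E'
from h import *
s=status.read_state(); z=s["position"][2]-.0938+.0025
for c in ("top","side"):
    T=snapshot(c)
    cv2.imwrite(f"pics/pre_{c}.png",patch(c,T,.6,.29,.0025 if c=="side" else .0025,s=1.8))
a=cv2.imread("pics/pre_top.png");b=cv2.imread("pics/pre_side.png");cv2.imwrite("pics/pre.png",np.hstack([a,b])); print(z)
E
```

```text
t: 11.5
position: [0.4639, 0.2215, 0.1043]
ee_rot: [-0.707, 2.812, 0.085]
force: [0.1, -0.9, -1.4]
grip_width: 0.248
gripper_force: 30.0
t 11.5 tcp [0.4639 0.2215 0.1043] yaw 28.21 ytilt -0.12 lean 14.2 F [ 0.1 -0.9 -1.4]
0.01298304276341422
```

View pics/pre.png

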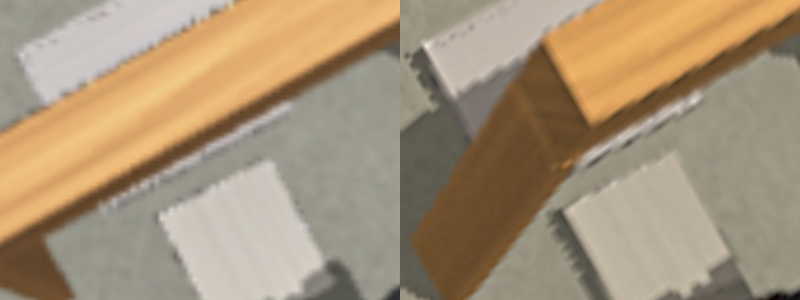

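```bash
python3 -m handwheel '{"slide":[[0,0,-0.04],[0,0,-0.04],[0,0,0]],"angular":[[0.001,-0.002,0],[0,0,0],[0,0,0]]}' -
python3 see.py
```

```text
t: 11.98
position: [0.4651, 0.2219, 0.0959]
ee_rot: [-0.705, 2.806, 0.087]
force: [0.5, -0.3, -1.2]
grip_width: 0.253
gripper_force: 30.0
t 11.97 tcp [0.4651 0.2219 0.0959] yaw 28.17 ytilt -0.13 lean 14.58 F [ 0.5 -0.3 -1.2]
```

```bash
python3 -m handwheel '{"slide":[[0,0,-0.012],[0.057,0.03,0],[0.057,0.03,0],[0.057,0.03,0],[0.057,0.03,0],[0.057,0.03,0],[0.057,0.03,0],[0.057,0.03,0],[0.057,0.03,0],[0,0,0]],"angular":[[0,0,0],[0,0,0],[0,0,0],[0,0,0],[0,0,0],[0,0,0],[0,0,0],[0,0,0],[0,0,0],[0,0,0]]}' -
python3 see.py
```

```text
t: 13.22
position: [0.5205, 0.2513, 0.0948]
ee_rot: [-0.704, 2.805, 0.088]
force: [0.1, -0.2, -1.6]
grip_width: 0.248
gripper_force: 30.0
t 13.22 tcp [0.5205 0.2513 0.0948] yaw 28.16 ytilt -0.1 lean 14.64 F [ 0.1 -0.2 -1.6]
```

```bash
python3 -m handwheel '{"slide":[[0,0,-0.008],[0,0,0]],"angular":[[0,0,0],[0,0,0]]}' -
python3 -m handwheel '{"slide":[[0,0,0],[0,0,0],[0,0,0],[0,0,0],[0,0,0],[0,0,0]],"angular":[[0,0,0],[0,0,0],[0.026,-0.0485,0],[0.026,-0.0485,0],[0,0,0],[0,0,0]]}' 0
python3 see.py; python3 fitk.py
```

```text
t: 13.48
position: [0.5198, 0.2509, 0.0938]
ee_rot: [-0.705, 2.805, 0.087]
force: [-0.1, 0.2, -1.2]
grip_width: 0.25
gripper_force: 30.0
t: 14.22
position: [0.5205, 0.2517, 0.0942]
ee_rot: [-0.664, 2.64, 0.141]
force: [1.0, -0.5, -0.2]
grip_width: 0.498
gripper_force: 0.0
t 14.22 tcp [0.5205 0.2517 0.0942] yaw 28.19 ytilt -0.14 lean 24.51 F [ 1.  -0.5 -0.2]
([-0.17498, 0.41127, -0.47603, 2.20204, 1.03337, 0.25833, 0.51756], [np.float64(0.5205315409112259), np.float64(0.25171260669196577), np.float64(0.09424406790027086)], [np.float64(-0.6638308263320362), np.float64(2.640461514305911), np.float64(0.14082293556421174)])
```

```bash
python3 -m handwheel '{"slide":[[0,0,0],[0,0,0],[0,0,0],[0,0,0]],"angular":[[0,0,0],[0,0,0],[0,0,0],[0,0,0]]}' -1
python3 see.py
python3 -m handwheel '{"slide":[[0,0,0.008],[0.05,0.0265,0],[0.05,0.0265,0],[0.05,0.0265,0],[0,0,0]],"angular":[[0,0,0],[0,0,0],[0,0,0],[0,0,0],[0,0,0]]}' -
python3 see.py
```

```text
t: 14.72
position: [0.5202, 0.2509, 0.0937]
ee_rot: [-0.662, 2.641, 0.141]
force: [0.4, 0.3, 0.2]
grip_width: 0.249
gripper_force: 30.0
t 14.72 tcp [0.5202 0.2509 0.0937] yaw 28.13 ytilt -0.11 lean 24.52 F [0.4 0.3 0.2]
t: 15.35
position: [0.5386, 0.2608, 0.0947]
ee_rot: [-0.662, 2.641, 0.142]
force: [-0.5, -0.9, -1.6]
grip_width: 0.252
gripper_force: 30.0
t 15.35 tcp [0.5386 0.2608 0.0947] yaw 28.14 ytilt -0.09 lean 24.54 F [-0.5 -0.9 -1.6]
```

```bash
python3 -m handwheel '{"slide":[[0.026,0.014,0],[0.026,0.014,0],[0,0,0]],"angular":[[0,0,0],[0,0,0],[0,0,0]]}' -
python3 see.py
python3 -m handwheel '{"slide":[[0,0,0.03],[0,0,0.04],[0,0,0.05],[0,0,0.05],[0,0,0.05],[0,0,0],[0,0,0],[0,0,0]],"angular":[[0,0,0],[0,0,0],[0,0,0],[0,0,0],[0,0,0],[0,0,0],[0,0,0],[0,0,0]]}' -
python3 see.py
python3 - <<'E'
from h import *
T=snapshot("top");S=snapshot("side")
cv2.imwrite("pics/lift.png",np.hstack([patch("top",T,.62,.30,.033,s=1.8),patch("side",S,.62,.30,.033,s=1.8)]))
E
```

```text
t: 15.72
position: [0.5445, 0.264, 0.0948]
ee_rot: [-0.663, 2.641, 0.141]
force: [-0.3, -0.4, -2.4]
grip_width: 0.248
gripper_force: 30.0
t 15.72 tcp [0.5445 0.264  0.0948] yaw 28.15 ytilt -0.11 lean 24.53 F [-0.3 -0.4 -2.4]
t: 16.73
position: [0.5441, 0.2637, 0.1208]
ee_rot: [-0.663, 2.641, 0.141]
force: [-0.4, -0.5, -4.7]
grip_width: 0.248
gripper_force: 30.0
t 16.73 tcp [0.5441 0.2637 0.1208] yaw 28.15 ytilt -0.12 lean 24.48 F [-0.4 -0.5 -4.7]
```

View pics/lift.png

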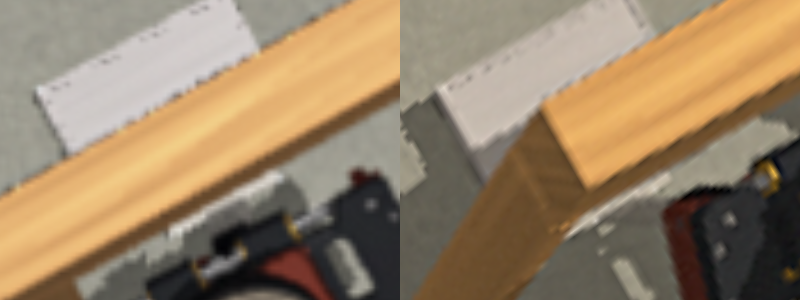

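```bash
cat > t2.py <<'E'
from k import *; import k
from workcell import status
# refine: allow small offsets by refit of lengths only; print residual size
print(P.round(3),np.abs(res(P)).max())
q=np.array(status.read_state()["qpos"])
for x,y,z,yaw in [(.509,.245,.125,28),(.46,.219,.15,28),(.415,.196,.18,28),(.42,.19,.26,20),(.47,.08,.26,-25),(.52,-.03,.26,-70),(.555,-.135,.26,-115),(.555,-.135,.17,-115),(.593,-.053,.18,-115),(.50,.0,.26,-60),(.5,.02,.1,-30)]:
    R=toolR(yaw,24.5,1); q,e,a=ik(np.array([x,y,z]),R,q,3); print((x,y,z,yaw),q.round(2),(e*1e3).round(1),a.round(1))
E
python3 t2.py; python3 - <<'E'
from h import *
T=snapshot("top");S=snapshot("side")
cv2.imwrite("pics/drw.png",np.hstack([patch("top",T,.48,-.22,.078,s=1.2),patch("side",S,.48,-.22,.078,s=1.2)]))
E
```

```text
[-0.105  0.231  0.564  0.461  0.297 -4.814] 0.09986834378402976
(0.509, 0.245, 0.125, 28) [-0.01  0.37 -0.65  2.21  0.83  0.29  0.72] 0.0 0.0
(0.46, 0.219, 0.15, 28) [ 0.17  0.26 -0.81  2.3   0.68  0.29  0.85] 0.0 0.0
(0.415, 0.196, 0.18, 28) [ 0.55  0.12 -1.15  2.36  0.33  0.32  1.2 ] 0.0 0.0
(0.42, 0.19, 0.26, 20) [ 0.4  -0.12 -0.88  2.25 -0.14  0.54  1.53] 0.0 0.0
(0.47, 0.08, 0.26, -25) [ 0.38  0.01 -0.84  2.18  0.49  0.71  0.34] 0.0 0.0
(0.52, -0.03, 0.26, -70) [ 0.26  0.22 -0.64  1.98  0.65  1.05 -0.36] 0.0 0.0
(0.555, -0.135, 0.26, -115) [ 0.26  0.4  -0.44  1.71  0.56  1.33 -0.81] 0.0 0.0
(0.555, -0.135, 0.17, -115) [ 0.24  0.5  -0.42  1.8   0.62  1.18 -0.92] 0.0 0.0
(0.593, -0.053, 0.18, -115) [ 0.11  0.55 -0.44  1.69  0.59  1.28 -1.  ] 0.0 0.0
(0.5, 0.0, 0.26, -60) [ 0.19  0.15 -0.59  2.05  0.62  0.96 -0.23] 0.0 0.0
(0.5, 0.02, 0.1, -30) [ 0.14  0.35 -0.53  2.31  1.19  0.5  -0.36] 0.0 0.0
```

View pics/drw.png

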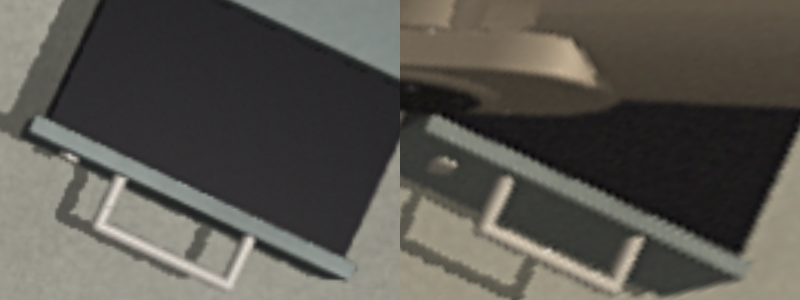

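```bash
python3 -m handwheel '{"slide":[[-0.02,-0.011,0],[-0.045,-0.024,0],[-0.062,-0.033,0],[-0.062,-0.033,0],[-0.062,-0.033,0],[-0.062,-0.033,0.015],[-0.0645,-0.0345,0.036],[-0.0645,-0.0345,0.036],[-0.0645,-0.0345,0.036],[-0.0645,-0.0345,0.036],[-0.0645,-0.0345,0.036],[-0.0645,-0.0345,0.036],[-0.0625,-0.033,0.042],[-0.0625,-0.033,0.042],[-0.0625,-0.033,0.042],[-0.0625,-0.033,0.042],[-0.045,-0.024,0.03],[-0.02,-0.01,0.015],[0,0,0]],"angular":[[0,0,0],[0,0,0],[0,0,0],[0,0,0],[0,0,0],[0,0,0],[0,0,0],[0,0,0],[0,0,0],[0,0,0],[0,0,0],[0,0,0],[0,0,0],[0,0,0],[0,0,0],[0,0,0],[0,0,0],[0,0,0],[0,0,0]]}' -
python3 see.py; python3 fitk.py
```

```text
t: 19.3
position: [0.4224, 0.1988, 0.1746]
ee_rot: [-0.662, 2.64, 0.14]
force: [0.4, 0.2, -4.6]
grip_width: 0.254
gripper_force: 30.0
t 19.3 tcp [0.4224 0.1988 0.1746] yaw 28.14 ytilt -0.15 lean 24.53 F [ 0.4  0.2 -4.6]
([0.24772, 0.11529, -0.87622, 2.35251, 0.45745, 0.31784, 1.04902], [np.float64(0.42241408583313955), np.float64(0.19882227291940688), np.float64(0.17457410337347373)], [np.float64(-0.6624441089903308), np.float64(2.640390108172822), np.float64(0.14047499791571252)])
```

```bash
python3 -m handwheel '{"slide":[[0.01,-0.0245,0.005],[0.02,-0.049,0.01],[0.034,-0.082,0.0174],[0.034,-0.082,0.0174],[0.034,-0.082,0.0174],[0.034,-0.082,0.0174],[0.034,-0.082,0.0174],[0.034,-0.082,0.0174],[0.034,-0.082,0.0174],[0.034,-0.082,0.0174],[0.034,-0.082,0.0174],[0.034,-0.082,0.0174],[0.034,-0.082,0.0174],[0.034,-0.082,0.0174],[0.034,-0.082,0.0174],[0.034,-0.082,0.0174],[0.034,-0.082,0.0174],[0.02,-0.049,0.01],[0.01,-0.0245,0.005],[0,0,0]],"angular":[[0,0,-0.014],[0,0,-0.028],[0,0,-0.0474],[0,0,-0.0474],[0,0,-0.0474],[0,0,-0.0474],[0,0,-0.0474],[0,0,-0.0474],[0,0,-0.0474],[0,0,-0.0474],[0,0,-0.0474],[0,0,-0.0474],[0,0,-0.0474],[0,0,-0.0474],[0,0,-0.0474],[0,0,-0.0474],[0,0,-0.0474],[0,0,-0.028],[0,0,-0.014],[0,0,0]]}' -
python3 see.py; python3 fitk.py
```

```text
t: 21.8
position: [0.4909, 0.034, 0.2092]
ee_rot: [1.011, 2.543, -0.222]
force: [-0.4, 0.5, -5.5]
grip_width: 0.25
gripper_force: 30.0
t 21.8 tcp [0.4909 0.034  0.2092] yaw -43.38 ytilt -0.09 lean 24.5 F [-0.4  0.5 -5.5]
([0.09523, 0.16579, -0.59838, 2.17207, 0.70876, 0.82326, -0.16702], [np.float64(0.4909255369102369), np.float64(0.03403306043400572), np.float64(0.20918871181164186)], [np.float64(1.0109007759910023), np.float64(2.5428087901147385), np.float64(-0.2216431222045092)])
```

Load steady, tracking on plan; second half of the swing.

```bash
python3 -m handwheel '{"slide":[[0.01,-0.0245,0.005],[0.02,-0.049,0.01],[0.034,-0.082,0.0174],[0.034,-0.082,0.0174],[0.034,-0.082,0.0174],[0.034,-0.082,0.0174],[0.034,-0.082,0.0174],[0.034,-0.082,0.0174],[0.034,-0.082,0.0174],[0.034,-0.082,0.0174],[0.034,-0.082,0.0174],[0.034,-0.082,0.0174],[0.034,-0.082,0.0174],[0.034,-0.082,0.0174],[0.034,-0.082,0.0174],[0.034,-0.082,0.0174],[0.034,-0.082,0.0174],[0.02,-0.049,0.01],[0.01,-0.0245,0.005],[0,0,0]],"angular":[[0,0,-0.014],[0,0,-0.028],[0,0,-0.0474],[0,0,-0.0474],[0,0,-0.0474],[0,0,-0.0474],[0,0,-0.0474],[0,0,-0.0474],[0,0,-0.0474],[0,0,-0.0474],[0,0,-0.0474],[0,0,-0.0474],[0,0,-0.0474],[0,0,-0.0474],[0,0,-0.0474],[0,0,-0.0474],[0,0,-0.0474],[0,0,-0.028],[0,0,-0.014],[0,0,0]]}' -
python3 see.py; python3 - <<'E'
from h import *
T=snapshot("top");S=snapshot("side"); z=status.read_state()["position"][2]-.0938+.0105
cv2.imwrite("pics/hov.png",np.hstack([patch("top",T,.51,-.22,z,s=1.2),patch("side",S,.51,-.22,z,s=1.2)]));print(z)
E
```

```text
t: 24.3
position: [0.5593, -0.1315, 0.2442]
ee_rot: [2.417, 1.542, -0.527]
force: [-0.3, 0.1, -4.5]
grip_width: 0.248
gripper_force: 30.0
t 24.3 tcp [ 0.5593 -0.1315  0.2442] yaw -114.96 ytilt -0.12 lean 24.51 F [-0.3  0.1 -4.5]
0.1608515317266844
```

View pics/hov.png

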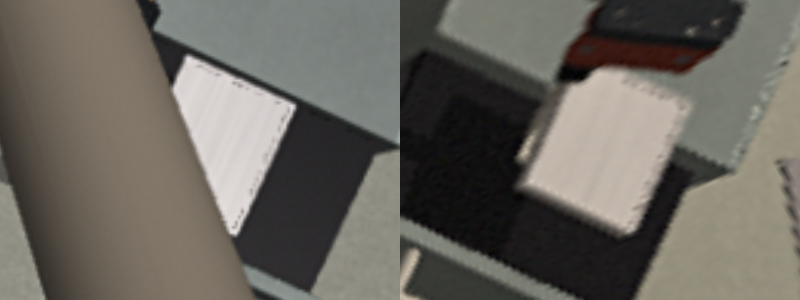

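```bash
python3 -m handwheel '{"slide":[[0,0,-0.03],[-0.005,0.002,-0.06],[-0.005,0.002,-0.06],[-0.005,0.002,-0.06],[-0.005,0.003,-0.06],[-0.005,0.003,-0.06],[-0.005,0.002,-0.06],[0,0,-0.06],[0,0,-0.06],[0,0,-0.03],[0,0,0]],"angular":[[0,0,0],[0,0,0],[0,0,0],[0,0,0],[0,0,0],[0,0,0],[0,0,0],[0,0,0],[0,0,0],[0,0,0],[0,0,0]]}' -
python3 see.py
python3 -m handwheel '{"slide":[[0,0,-0.009],[0,0,-0.009],[0,0,-0.009],[0,0,0]],"angular":[[0,0,0],[0,0,0],[0,0,0],[0,0,0]]}' -
python3 see.py
```

```text
t: 25.78
position: [0.5555, -0.1298, 0.1792]
ee_rot: [2.417, 1.542, -0.527]
force: [-0.6, -0.1, -5.2]
grip_width: 0.246
gripper_force: 30.0
t 25.77 tcp [ 0.5555 -0.1298  0.1792] yaw -114.95 ytilt -0.14 lean 24.53 F [-0.6 -0.1 -5.2]
t: 26.28
position: [0.5556, -0.1298, 0.1761]
ee_rot: [2.417, 1.542, -0.527]
force: [0.8, 0.4, -4.7]
grip_width: 0.248
gripper_force: 30.0
t 26.27 tcp [ 0.5556 -0.1298  0.1761] yaw -114.95 ytilt -0.13 lean 24.52 F [ 0.8  0.4 -4.7]
```

```bash
python3 -m handwheel '{"slide":[[0,0,-0.008],[0,0,-0.007],[0,0,0]],"angular":[[0,0,0],[0,0,0],[0,0,0]]}' -
python3 see.py
python3 -m handwheel '{"slide":[[0,0,-0.008],[0,0,0],[0,0,0]],"angular":[[0,0,0],[0,0,0],[0,0,0]]}' -
python3 see.py
```

```text
t: 26.65
position: [0.5557, -0.1297, 0.1745]
ee_rot: [2.416, 1.542, -0.527]
force: [-0.4, 0.4, -2.7]
grip_width: 0.251
gripper_force: 30.0
t 26.65 tcp [ 0.5557 -0.1297  0.1745] yaw -114.94 ytilt -0.11 lean 24.53 F [-0.4  0.4 -2.7]
t: 27.02
position: [0.5558, -0.13, 0.1737]
ee_rot: [2.416, 1.541, -0.527]
force: [0.1, 0.8, -0.9]
grip_width: 0.247
gripper_force: 30.0
t 27.02 tcp [ 0.5558 -0.13    0.1737] yaw -114.95 ytilt -0.09 lean 24.53 F [ 0.1  0.8 -0.9]
```

```bash
python3 -m handwheel '{"slide":[[0,0,-0.003],[0.009,0.019,0],[0.0176,0.0378,0],[0.0176,0.0378,0],[0.0176,0.0378,0],[0,0,0]],"angular":[[0,0,0],[0,0,0],[0,0,0],[0,0,0],[0,0,0],[0,0,0]]}' -
python3 see.py
python3 - <<'E'
from h import *
for c in ("top","side"):
    snapshot(c)
    for d in regions_of("plate_mid",c):
        v,u=np.nonzero(d["region"])
        if len(u): print(c,round(d["p"],2),rect(c,d["region"],.091))
E
```

```text
t: 27.78
position: [0.5633, -0.1132, 0.173]
ee_rot: [2.416, 1.543, -0.526]
force: [0.2, 0.6, -0.3]
grip_width: 0.25
gripper_force: 30.0
t 27.77 tcp [ 0.5633 -0.1132  0.173 ] yaw -114.89 ytilt -0.12 lean 24.49 F [ 0.2  0.6 -0.3]
top 0.7 ((499.990478515625, -250.016357421875), (272.23260498046875, 169.62936401367188), 64.24298858642578)
top 0.59 ((515.051513671875, -229.16409301757812), (100.66210174560547, 110.7374496459961), 64.49857330322266)
top 0.58 ((676.9069213867188, 455.2601623535156), (64.6337890625, 78.8139419555664), 27.431610107421875)
side 0.81 ((511.7808837890625, -222.82040405273438), (106.30474853515625, 129.090087890625), 65.79155731201172)
side 0.77 ((647.3074340820312, 499.600830078125), (64.46299743652344, 76.03944396972656), 26.248090744018555)
side 0.24 ((539.4766845703125, -161.7053680419922), (27.08074378967285, 82.49998474121094), 67.85862731933594)
```

```bash
python3 -m handwheel '{"slide":[[0,0,0.003],[0.012,0.026,0],[0.0247,0.053,0],[0.0247,0.053,0],[0.0247,0.053,0],[0.0247,0.053,0],[0.0247,0.053,0],[0.0247,0.053,0],[0.0247,0.053,0],[0.0247,0.053,0],[0.0247,0.053,0],[0.0247,0.053,0],[0.0247,0.053,0],[0,0,0]],"angular":[[0,0,0],[0,0,0],[0,0,0],[0,0,0],[0,0,0],[0,0,0],[0,0,0],[0,0,0],[0,0,0],[0,0,0],[0,0,0],[0,0,0],[0,0,0],[0,0,0]]}' -
python3 see.py
python3 - <<'E'
from h import *
T=snapshot("top");S=snapshot("side")
cv2.imwrite("pics/out.png",np.hstack([patch("top",T,.51,-.19,.091,s=1.2),patch("side",S,.51,-.19,.091,s=1.2)]))
E
```

```text
t: 29.72
position: [0.5973, -0.04, 0.1733]
ee_rot: [2.416, 1.543, -0.526]
force: [0.5, -0.3, -1.7]
grip_width: 0.251
gripper_force: 30.0
t 29.73 tcp [ 0.5973 -0.04    0.1733] yaw -114.89 ytilt -0.13 lean 24.49 F [ 0.5 -0.3 -1.7]
```

View pics/out.png

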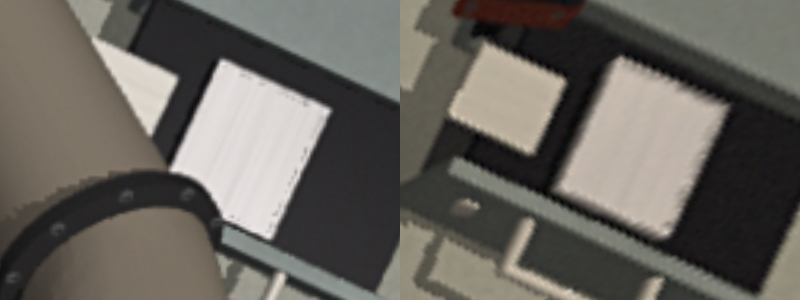

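```bash
python3 -m handwheel '{"slide":[[0,0,0.06],[0,0,0.14],[0,0,0.15],[0,0,0.15],[-0.074,0.052,0],[-0.074,0.052,0],[-0.074,0.052,0],[-0.074,0.052,0],[-0.074,0.052,0],[-0.074,0.052,0],[-0.074,0.052,0],[-0.074,0.052,0],[-0.074,0.052,0],[-0.074,0.052,0],[-0.074,0.052,0],[-0.074,0.052,0],[0,0,0]],"angular":[[0,0,0],[0,0,0],[0,0,0],[0,0,0],[0,0,0.0786],[0,0,0.0786],[0,0,0.0786],[0,0,0.0786],[0,0,0.0786],[0,0,0.0786],[0,0,0.0786],[0,0,0.0786],[0,0,0.0786],[0,0,0.0786],[0,0,0.0786],[0,0,0.0786],[0,0,0]]}' -
python3 see.py
```

```text
t: 31.95
position: [0.4899, 0.0333, 0.2345]
ee_rot: [0.708, 2.629, -0.158]
force: [-0.2, -0.6, -0.9]
grip_width: 0.247
gripper_force: 30.0
t 31.95 tcp [0.4899 0.0333 0.2345] yaw -30.17 ytilt -0.16 lean 24.63 F [-0.2 -0.6 -0.9]
```

```bash
python3 -m handwheel '{"slide":[[0,0,-0.17],[0,0,-0.17],[0,0,-0.17],[0,0,-0.17],[0,0,-0.17],[0,0,-0.17],[0,0,-0.1],[0,0,-0.03],[0,0,0]],"angular":[[0,0,0],[0,0,0],[0,0,0],[0,0,0],[0,0,0],[0,0,0],[0,0,0],[0,0,0],[0,0,0]]}' -
python3 see.py
```

```text
t: 33.08
position: [0.4913, 0.0343, 0.0957]
ee_rot: [0.707, 2.63, -0.156]
force: [-0.6, -0.2, -1.8]
grip_width: 0.25
gripper_force: 30.0
t 33.08 tcp [0.4913 0.0343 0.0957] yaw -30.12 ytilt -0.09 lean 24.56 F [-0.6 -0.2 -1.8]
```

Lower the last 1.9 mm, release, and back off along the leaning tool axis.

```bash
python3 -m handwheel '{"slide":[[0,0,-0.008],[0,0,-0.008],[0,0,0]],"angular":[[0,0,0],[0,0,0],[0,0,0]]}' -
python3 -m handwheel '{"slide":[[0,0,0],[0,0,0],[0,0,0],[0,0,0]],"angular":[[0,0,0],[0,0,0],[0,0,0],[0,0,0]]}' 0.2
python3 -m handwheel '{"slide":[[-0.02,0.012,0.06],[-0.035,0.02,0.12],[-0.035,0.02,0.15],[-0.035,0.02,0.2],[0,0,0.25],[0,0,0.25],[0,0,0.25],[0,0,0.2],[0,0,0]],"angular":[[0,0,0],[0,0,0],[0,0,0],[0,0,0],[0,0,0],[0,0,0],[0,0,0],[0,0,0],[0,0,0]]}' -
python3 see.py
python3 - <<'E'
from h import *
T=snapshot("top");S=snapshot("side")
cv2.imwrite("pics/end.png",np.hstack([cv2.resize(T[20:300,220:560],None,fx=1.17,fy=1.17),cv2.resize(S[20:300,100:440],None,fx=1.17,fy=1.17)]))
for c in ("top","side"):
    for n in ("mug","bottle"): print(c,n,[(np.round(d["centre"],3).tolist(),round(d["p"],2)) for d in find_in(n,c)][:1])
    for d in regions_of("plate_mid",c): print(c,round(d["p"],2),rect(c,d["region"],.091))
E
```

```text
t: 33.45
position: [0.4908, 0.034, 0.0938]
ee_rot: [0.706, 2.631, -0.156]
force: [0.5, 0.3, -0.0]
grip_width: 0.249
gripper_force: 30.0
t: 33.95
position: [0.4906, 0.0341, 0.0935]
ee_rot: [0.706, 2.632, -0.156]
force: [-0.1, 0.2, -0.1]
grip_width: 0.598
gripper_force: 0.0
t: 35.08
position: [0.4762, 0.0432, 0.2732]
ee_rot: [0.706, 2.628, -0.154]
force: [-0.3, -0.7, -0.5]
grip_width: 0.6
gripper_force: 0.0
t 35.08 tcp [0.4762 0.0432 0.2732] yaw -30.06 ytilt 0.02 lean 24.7 F [-0.3 -0.7 -0.5]
top mug [([0.699, 0.013, 0.034], 0.86)]
top bottle []
top 0.97 ((509.9698181152344, -227.26309204101562), (103.93683624267578, 119.79608917236328), 65.93318939208984)
top 0.77 ((676.1256103515625, 456.1413879394531), (67.7353744506836, 80.54280853271484), 28.412628173828125)
side mug [([0.688, 0.018, 0.06], 0.59)]
side bottle [([0.769, 0.003, 0.092], 0.56)]
side 0.58 ((647.5650634765625, 500.237060546875), (65.15718841552734, 76.50003051757812), 27.290719985961914)
side 0.21 ((521.7500610351562, 42.20652770996094), (92.19438171386719, 77.60438537597656), 61.015403747558594)
```

View pics/end.png

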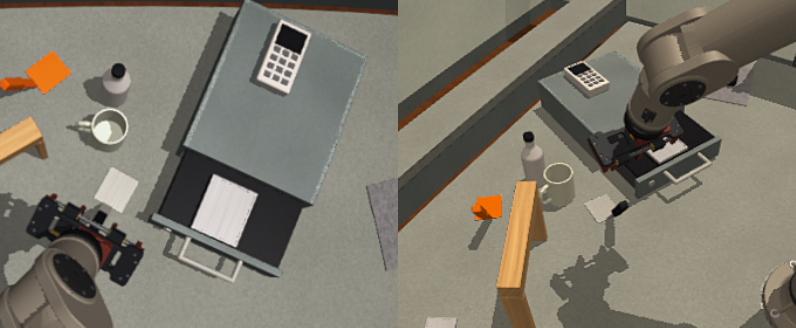

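The final picture shows the plate flat and wholly on the black cover (left crop about (225,210)), and the drawer is open. The lifter stands flat on the counter ((115,190)), the gripper is clear, and the mug and bottle are where they were. I'm handing the job in.

```bash
python3 -c "
from workcell import *
print(finish_job())"
```

```text
the job is handed in; nothing more can be done
None
```

I handed the job in after about 35 s of the 72 s limit; the judge returned no verdict. In the last pictures the drawer is open about 140 mm, the plate lies flat and wholly on the till cover, the lifter lies flat on the counter, and the bottle and mug had not moved.

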